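Collapse the telescoping soil sampler in its inclined rest

ROBOT

A 6-joint arm with a two-finger parallel gripper is mounted at the origin on the work surface. World frame = base frame: x ahead of the robot, y to its left, z up, the work surface at z = 0. Lengths are in m, angles in degrees, forces in N, time in s.
With the tool pointing down it reaches from about 0.3 to 0.875 m from the base axis. Payload 4.2 kg.
Tool frame: the origin (TCP) lies midway between the tips of the shut fingers; the grasp point (between the pads) lies ctrl.hold_point_z behind it (ctrl.hold_point_z is the distance from the TCP to the grasp point, in m); z points along the fingers, y is the line along which they close (so a half turn about z gives the same grasp; the last joint's range is limited). The gripper opens to 85 mm and grips with 20 to 120 N. Pads are 22 mm wide; open, the fingers measure 114 mm over their backs; the gripper's body (76 mm by 85 mm) begins 54 mm behind the grasp point. The pads swing forward as they close: fully open they stand 13 mm farther back than shut.
Start: joints at [-75.516, 18.312, 89.639, -0, 72.044, -1.146], TCP at [0.155, -0.554, 0.231] pointing down, gripper open.
Joint ranges: [-177.97, 177.97], [-48.28, 115.42], [12.27, 149.76], [-77.06, 257.06], [2.81, 150.46], [-146.56, 146.56]. Speed limits (degrees/s): [147.25, 147.25, 180, 180, 180, 180].

INTERFACE

Orientations are given as [roll, pitch, yaw] about the fixed x, y, z axes, in that order (R = Rz(yaw) Ry(pitch) Rx(roll)).
In Python, from plant import ctrl, sensors, capture, camera_info gives the robot as it stands (ctrl), with the cameras as plain functions and the readings (sensors).
- The arm moves only by the shell command python3 inch.py FILE [FORCE], which reads ROWS from the file FILE. ROWS is a JSON list of rows, 1 to 8 of them, each of 7 numbers: dx, dy, dz in m, then a rotation vector rx, ry, rz in degrees, then the finger opening in m; each row shifts and turns the commanded pose from where the row before left it, along the tool's axes as they then stand; what a row does not reach is not made up. A row lasts 1/8 s, in which the tool goes at most 0.0625 m and 10.7 degrees, less where a joint would pass 70% of its speed; a pose out of reach is approached as far as the arm can. The fingers move at their own pace and stop on an object; FORCE is the grip in N (left out, the last holds). Time passes only in rows, so rows that do not move let the fingers close. It prints the time, the measured TCP pose, the force, the opening and the grip force at its end. Input that does not fit is refused with a message, and nothing moves.
- sensors.observe(): the state, without advancing time (a new reading comes with each control period).
- capture(name): name is "scene" or "top"; returns the picture (400x640x3 uint8, red, green, blue); there is no depth.
- camera_info(name): a dict with "camera_matrix" (3x3 intrinsics, pixels), "rvec" (rotation vector, rad) and "tvec" (3), from world to camera coordinates, as OpenCV has them. Camera axes: x right, y down, z forward; pixel columns grow to the right and rows downward; lengths in m; the calibration is good to about 2 mm. A picture is of the moment at which its call begins. camera_info takes no time and is no camera call.
- ctrl.job_done(): hands the job in; it is judged then, once.
The state is a dict: "clock": time; "joint_positions": joint angles; "qd": joint speeds; "effort": joint torques, N m; "tool_pos": TCP position; "tool_rot": TCP orientation; "contact_force": force on the tool from outside, world axes, zero at the start; "torque": the same for the moment, N m; "width": finger opening in m; "grasp_force": force on a finger pad.
Only numpy, scipy, OpenCV 4.12 (cv2) and the standard library are available. Lean on these libraries where they do the work, as an engineer would, in place of code of your own. Each camera call takes 0.05 s, during which the arm holds its last target. There are 200 camera calls.

TASK

The three-piece telescoping soil sampler standing extended in its inclined bench rest must be put away short: first push the innermost tube fully home into the middle one, and only then squeeze the two latch buttons and push the middle tube fully home into the outer barrel. Push with feeling: the barrel hangs in a sprung clamp that gives a little under the hand and must not be forced down to its stop. Let go of it at the end and leave the jar, the tin and the weight beside it where they are.

Things in the scene. Friction and masses are not known exactly. Their poses are not given: they have to be found in the camera images.
- stand: Fixed grey bench rest: base plate 220 x 150 x 14 mm, two cheeks and a sprung clamp ring holding the sampler. Origin: centre of the plate's underside; z up. The sampler's axis lies in its xz plane, 26 degrees from vertical, upper end towards the stand's -x (roughly towards the robot). The barrel's lower end is at (50, 0, 50) mm in this frame.
- cap_top (a point): Centre of the flat top of the innermost tube's black cap (40 mm diameter, 14 mm thick; tube under it 25 mm diameter). Its z axis is the sampler's axis, pointing up out of the tubes; its y axis is horizontal, along the line through the two latch buttons. Home, the cap lies on the middle tube's head.
- latch_mid (a point): On the axis in the middle tube's aluminium head (two 53 mm flanges on a 37 mm waist, from 27 mm below to 19 mm above this point), at mid height of its two black latch buttons; axes as cap_top. Buttons at +y and -y, each 26 mm wide (x), 27 mm long (z). The cap top is 33 mm above this point when home; while it is up, a gripper coming along the axis cannot get down over the buttons.
- barrel_rim (a point): Centre of the open upper end of the outer barrel, on the axis; axes as for cap_top. The barrel is steel, 60 mm in outside diameter, 100 mm long. When the middle tube is home the lower face of its head lies on this rim (latch_mid then 27 mm above this point along the axis; 77 mm while it is out).
- core (a joint): Travel of the innermost tube into the middle one, m: 0 fully out, 0.065 fully home (hard stop). It starts 0 to 0.018 in. It drags with about 14 N all the way and stays where it is left.
- sleeve (a joint): Travel of the middle tube into the barrel, m: 0 fully out (start, latched), 0.050 fully home (hard stop). Unlatched it drags with about 16 N and stays where it is left.
- barrel (a joint): Sinking of the barrel, with all it carries, in its sprung clamp, m: 0 unloaded (start); it gives about 0.3 mm per newton of push beyond 2 N and springs back. The measured points sink with it while one pushes. 0.010 (about 37 N of push) or more is a failure.
- jar: White plastic jar with lid, 84 mm diameter, 110 mm tall, loose, upright; origin at the centre of its underside. Bystander.
- tin: Open aluminium sample tin, 66 mm diameter, 45 mm tall, loose; origin at the centre of its underside. Bystander.
- weight: Steel weight, a plain cylinder 56 mm diameter, 35 mm tall, loose; origin at the centre of its underside. Bystander.
- latch_a (a joint): Travel of the latch button at +y (of latch_mid), m: 0 free, 0.007 squeezed in to its stop; spring 3 N rising to 6.5 N. The two measure 68 mm over their faces free, 54 mm squeezed. Its steel leg stands on the barrel's rim and blocks the middle tube; both must be in 4 mm or more at once to clear it. After a few mm of descent the leg is inside the barrel and the button stays in.
- latch_b (a joint): Travel of the latch button at -y (of latch_mid), m: 0 free, 0.007 squeezed in to its stop; spring 3 N rising to 6.5 N. The two measure 68 mm over their faces free, 54 mm squeezed. Its steel leg stands on the barrel's rim and blocks the middle tube; both must be in 4 mm or more at once to clear it. After a few mm of descent the leg is inside the barrel and the button stays in.

How it is judged:
By the outcome, as a careful person would: the job done as asked, in the order asked, and still so for the second after the job is handed in, with the robot touching nothing.
It also fails if it takes over 43 s, if anything falls off the work surface, if the arm or the gripper's body presses on something with over 40 N, if the wrist force passes 120 N, or if a joint passes its speed limit or range.

## Working session

There is one attempt and no reset: what is moved stays moved. The work goes in short steps, Python scripts to look and compute and a shell command to move; the robot and the scene stay as the last step left them, time stands still between calls to the robot, and variables do not carry over. Pictures are saved under pics/ and viewed, at most 10 in all, crops included, and the job is handed in when it is done.

```bash
mkdir -p pics; ls
python3 - <<'E'
from plant import ctrl, sensors, capture, camera_info
import cv2,numpy as np
for n in("scene","top"):
    im=capture(n); cv2.imwrite(f"pics/{n}0.png",im[:,:,::-1]); c=camera_info(n)
    R=cv2.Rodrigues(np.array(c["rvec"]))[0]; print(n,np.array(c["camera_matrix"]).round(1).tolist(),(-R.T@np.array(c["tvec"]).ravel()).round(3),R.round(3).tolist())
print(sensors.observe(),ctrl.hold_point_z)
E
```

```text
inch.py
pics
plant.py
scene [[418.1, 0.0, 315.4], [0.0, 418.1, 202.6], [0.0, 0.0, 1.0]] [1.28  0.542 1.017] [[-0.621, 0.784, -0.0], [0.56, 0.444, -0.7], [-0.548, -0.435, -0.715]]
top [[432.2, 0.0, 316.0], [0.0, 432.2, 206.3], [0.0, 0.0, 1.0]] [0.559 0.06  1.065] [[0.028, -0.999, 0.015], [-0.995, -0.029, -0.09], [0.091, -0.013, -0.996]]
{'clock': 0.1, 'joint_positions': array([-7.55164412e+01,  1.83478593e+01,  8.96990089e+01, -8.32613548e-04,
        7.20424963e+01, -1.14456167e+00]), 'qd': array([-0.00671745, -0.15676029, -0.16331996, -0.02746158,  0.00502952,
       -0.09399856]), 'effort': array([ 2.59285443e-04, -4.16409445e+01, -2.34703642e+01,  2.05069557e-05,
        4.90109087e-03,  1.59640092e-05]), 'tool_pos': array([ 0.1548069 , -0.55333964,  0.23057027]), 'tool_rot': array([-1.79910637e+02, -9.93566562e-04,  1.56283770e+01]), 'contact_force': array([-1.11080607, -0.36163541, -0.72303913]), 'torque': array([ 0.02171552,  0.0373429 , -0.01099139]), 'grasp_force': 0.0, 'width': 0.08525942555783808} 0.0187
```

View pics/scene0.png

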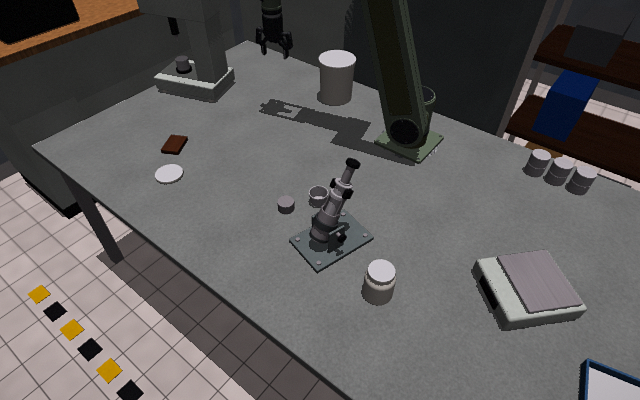

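View pics/top0.png

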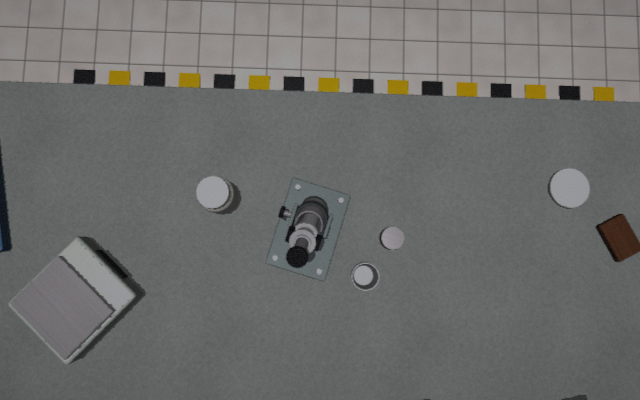

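The scene view shows the sampler with its cap at about (352,163) and the stand around (330,238). The top view shows the cap at (297,257), the plate around (308,228), the jar at (214,193), the weight at (392,238) and the tin at (365,277). I'll zoom in next.

Run:
```python
import cv2
a=cv2.imread("pics/scene0.png")[150:275,280:385]; b=cv2.imread("pics/top0.png")[170:290,255:360]
b=cv2.resize(b,None,fx=3.8,fy=3.8,interpolation=2);a=cv2.resize(a,None,fx=3.8,fy=3.8,interpolation=2)
h=456;im=cv2.hconcat([a[:h],b[:h]]); im=cv2.convertScaleAbs(im,alpha=1.7,beta=10); cv2.imwrite("pics/c.png",im);print(im.shape)
```

```text
(456, 798, 3)
```

View pics/c.png

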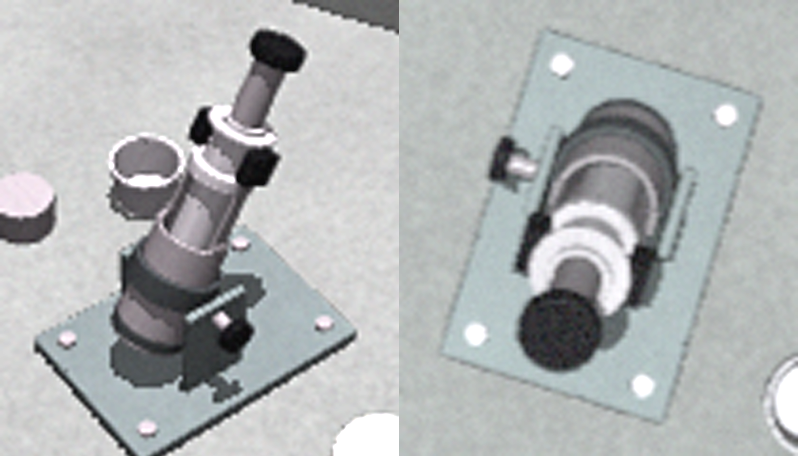

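The crop, at 3.8× (offsets (280,150) and (255,170)), shows the cap blobs at scene crop (277,50) and top crop (560,330). The four bolts in the top view are at crop (561,64), (726,115), (475,334) and (643,385). The latch buttons sit beside the white head, and the clamp knob is on the +y side. Next I'll triangulate the cap and the bolts.

```bash
cat > h.py <<'E'
from plant import ctrl, sensors, capture, camera_info
import cv2,numpy as np
from scipy.spatial.transform import Rotation as Ro
def cam(n):
    c=camera_info(n); return np.array(c["camera_matrix"]),cv2.Rodrigues(np.array(c["rvec"]))[0],np.array(c["tvec"]).reshape(3,1)
def P(n): K,R,t=cam(n); return K@np.hstack([R,t])
def plane(n,uv,z):
    K,R,t=cam(n); d=R.T@np.linalg.inv(K)@np.array([*uv,1.]); o=(-R.T@t).ravel(); return o+d*(z-o[2])/d[2]
def tri(us,ut):
    X=cv2.triangulatePoints(P("scene"),P("top"),np.array(us,float).reshape(2,1),np.array(ut,float).reshape(2,1)).ravel(); X=X[:3]/X[3]
    return X,(proj("scene",X)-us),(proj("top",X)-ut)
def proj(n,X): x=P(n)@np.append(X,1); return x[:2]/x[2]
def blob(im,pt,lo,hi,r=8):
    # centroid of the connected component of grey in lo..hi nearest to pt, in a window
    g=cv2.cvtColor(im,cv2.COLOR_BGR2GRAY); u,v=map(int,pt); m=np.zeros_like(g); m[v-r:v+r+1,u-r:u+r+1]=cv2.inRange(g,lo,hi)[v-r:v+r+1,u-r:u+r+1]
    n,l,s,c=cv2.connectedComponentsWithStats(m); k=1+np.argmax(s[1:,4]); return c[k],s[k]
E
python3 - <<'E'
from h import *
S=cv2.imread("pics/scene0.png");T=cv2.imread("pics/top0.png")
sc=lambda p:(280+p[0]/3.8-.4,150+p[1]/3.8-.4); tc=lambda p:(255+(p[0]-399)/3.8-.4,170+p[1]/3.8-.4)
bt=[tc(p) for p in[(561,64),(726,115),(475,334),(643,385)]]; bs=[sc(p) for p in[(147,428),(67,339),(324,323),(241,243)]]
# scene order: far-x left... match by plane position
Bt=np.array([plane("top",blob(T,p,130,255,4)[0],.016) for p in bt]); Bs=np.array([plane("scene",blob(S,p,130,255,4)[0],.016) for p in bs])
print(Bt.round(4));print(Bs.round(4))
for nm,im,p in(("s",S,sc((277,50))),("t",T,tc((560,330)))):
    print(nm,p,*blob(im,p,0,30,12))
    g=cv2.cvtColor(im,cv2.COLOR_BGR2GRAY);u,v=map(int,p);print(g[v-10:v+12:2,u-12:u+13:2])
E
```

```text
[[ 0.7024  0.0929  0.016 ]
 [ 0.6727 -0.0134  0.016 ]
 [ 0.5283  0.1425  0.016 ]
 [ 0.4984  0.035   0.016 ]]
[[ 0.699   0.0914  0.016 ]
 [ 0.6687 -0.0145  0.016 ]
 [ 0.5252  0.1395  0.016 ]
 [ 0.4956  0.0347  0.016 ]]
s (352.4947368421053, 162.7578947368421) [352.36607143 163.15178571] [346 158  14  11 112]
[[114 110 115 119 120 112 112 120 115 118 124 122  45]
 [116 115 113 114 118 117 119 117 121 123 120 124 121]
 [115 113 116 115 124 123 122 117 118 118 119 121 121]
 [115 116 115 120  22  24  54 100 121 121 121 122 120]
 [113 117 117  27  13  14  12   3  29 127 120 122 117]
 [117 121 117   0   8   9  13  12  12  14 124 119 116]
 [118 116 123  45   8  10  12  14  13   9  65 123 121]
 [121 118 120  76  29   1   2   5   3   3 121 119 117]
 [121 123 119  40  49  44  30   7   0  56 120 118 120]
 [122 118  97  72  73  42  37  55 126 117 118 117 121]
 [126 121  63  78  72  38  31 121 118 117 118 114 116]]
t (296.9684210526316, 256.44210526315794) [296.98245614 256.21052632] [287 246  21  21 342]
[[106 106 106 119 113  53  18  23  45  61  61  52 118]
 [108 107 103  37  24  21  12  25  20  14  35  48 125]
 [108 106  59  22  26  23  19  20  29  25  14  48 106]
 [108  97  22  26  24  22  22  20  22  11  25  19  74]
 [109  66  18  25  24  20  24  19  22  26  25  16  45]
 [112  66  21  25  23  25  22  22  18  14  29  28  40]
 [109  50  16  18  16  23  19  26  28  22  10  23  38]
 [108  85  25  19  25  20  29  22  25  23  28  18  52]
 [108 109  29  19  20  23  17  22  25  23  24  55  91]
 [107 108  95  39  25  28  24  21  24  26  29  96 106]
 [107 107 108  98  55  28  21  15  34  58 105 107 105]]
```

Run:
```python
from h import *
S=cv2.imread("pics/scene0.png");T=cv2.imread("pics/top0.png")
x=np.array([np.cos(np.radians(-15.7)),np.sin(np.radians(-15.7)),0]);y=np.array([-x[1],x[0],0]);a=np.cos(np.radians(26))*np.array([0,0,1])-np.sin(np.radians(26))*x
us,ut=blob(S,(352,163),0,30,12)[0],blob(T,(297,256),0,34,12)[0]
X,e1,e2=tri(us,ut);print("capmid",X.round(4),e1,e2)
for c in([.6005,.0643,0],[.5971,.0628,0],[.599,.0635,0]):
    b=np.array(c)+.05*x+[0,0,.05]; d=X-b; print("axis s",d@a,"off perp-x",d@np.cross(y,a),"y",d@y)
b4=[tri(blob(S,p,130,255,4)[0],blob(T,q,130,255,4)[0])[0] for p,q in(((318.3,262.2),(297.2,186.4)),((297.2,238.8),(340.6,199.9)),((364.9,234.6),(274.6,257.5)),((343,213.5),(318.8,270.9)))];print(np.round(b4,4))
# buttons & clip in the top/scene
for nm,im,ps in(("scene",S,((333,183),(347.5,193))),("top",T,((290,233),(318.5,242)))):
    for p in ps:print(nm,p,*blob(im,p,0,34,7))
```

```text
capmid [0.5394 0.0815 0.284 ] [-0.11227009 -0.00382097] [-0.13446247  0.08303256]
axis s 0.2600420156584162 off perp-x 0.000534129650192311 y 1.5500286431290033e-05
axis s 0.2587850954315421 off perp-x 0.0031111980199110406 y 0.0023795794223889673
axis s 0.25950388997334745 off perp-x 0.0016374508095413493 y 0.0011915543525362789
[[ 0.7016  0.093   0.0202]
 [ 0.6719 -0.0126  0.0206]
 [ 0.5286  0.1418  0.0209]
 [ 0.4982  0.0356  0.0189]]
scene (333, 183) [332.51282051 183.53846154] [330 179   6   9  39]
scene (347.5, 193) [346.75581395 193.87209302] [342 189  11  12  86]
top (290, 233) [289.66071429 231.71428571] [286 226   9  15  56]
top (318.5, 242) [318.25806452 240.58064516] [315 235   8  15  62]
```

```bash
cat >> h.py <<'E'
yaw=np.radians(-15.7);x=np.array([np.cos(yaw),np.sin(yaw),0]);y=np.array([-x[1],x[0],0]);a=np.cos(np.radians(26))*np.array([0,0,1])-np.sin(np.radians(26))*x
Rt=np.column_stack([np.cross(y,a),-y,-a]); B=np.array([.6003,.0644,0])+.05*x+[0,0,.05]; B=B+np.cross(y,a)*.0003
def st():
    o=sensors.observe(); R=Ro.from_euler("xyz",o["tool_rot"],degrees=True); p=np.array(o["tool_pos"]); return o,R,p
def rep(s):  # goal: tcp on the axis at height s
    o,R,p=st(); d=R.inv().apply(B+s*a-p); rv=(R.inv()*Ro.from_matrix(Rt)).as_rotvec(degrees=True)
    print("t",round(o["clock"],2),"s",round((p-B)@a,4),"lat",round((p-B)@np.cross(y,a),4),round((p-B)@y,4),"go tool",d.round(4),"rot",rv.round(2),"Fa",round(np.array(o["contact_force"])@a,2),np.round(o["contact_force"],1),"w",round(o["width"],4),o["grasp_force"])
E
python3 - <<'E'
from h import *
rep(.32)
o,R,p=st(); print(Ro.from_matrix(Rt).inv().apply(B+.32*a-p), B+.32*a)
E
```

```text
t 0.1 s 0.2989 lat -0.2013 -0.7152 go tool [ 0.5186 -0.5219 -0.1064] rot [-7.19 25.37 30.76] Fa -0.22 [-1.1 -0.4 -0.7] w 0.0853 0.0
[ 0.20130801 -0.71524348 -0.02105901] [0.51364895 0.08875651 0.33774561]
```

```bash
echo '[[0,0,-0.03,-1.8,6.34,7.7,0],[0,0,-0.03,-1.8,6.34,7.7,0],[0,0,-0.03,-1.8,6.34,7.7,0],[0,0,-0.03,-1.8,6.34,7.7,0],[0.01,-0.05,0,0,0,0,0],[0.01,-0.05,0,0,0,0,0],[0.01,-0.05,0,0,0,0,0],[0.01,-0.05,0,0,0,0,0]]' > rows.txt && python3 inch.py rows.txt 40; python3 -c "
from h import *
rep(.32)"
```

```text
clock: 1.1
tool_pos: [0.2239, -0.366, 0.3656]
tool_rot: [180.0, -26.0, -15.8]
contact_force: [0.6, -0.6, 0.3]
width: -0.0
grasp_force: 0.0
t 1.1 s 0.4133 lat -0.1279 -0.5162 go tool [ 0.1273 -0.5164  0.0928] rot [ 0.07 -0.03 -0.06] Fa -0.09 [ 0.6 -0.6  0.3] w -0.0 0.0
```

```bash
echo '[[0.014,-0.057,0,0,0,0,0],[0.014,-0.057,0,0,0,0,0],[0.014,-0.057,0,0,0,0,0],[0.014,-0.057,0,0,0,0,0],[0.014,-0.057,0,0,0,0,0],[0.014,-0.057,0,0,0,0,0],[0.014,-0.057,0.01,0,0,0,0],[0.014,-0.057,0.02,0,0,0,0]]' > rows.txt && python3 inch.py rows.txt; echo '[[0.015,-0.06,0.03,0,0,0,0],[0,0,0.02,0,0,0,0],[0,0,0,0,0,0,0]]' > rows.txt && python3 inch.py rows.txt;python3 - <<'E'
from h import *
rep(.30)
ims=[]
for n,(u,v) in (("scene",(352,163)),("top",(297,250))):
    im=capture(n)[:,:,::-1]; cv2.imwrite(f"pics/{n}1.png",im); ims.append(cv2.resize(im[v-60:v+60,u-52:u+52],None,fx=3.8,fy=3.8,interpolation=2)); 
    K=B+.267*a; print(proj(n,K), proj(n,st()[2]))
cv2.imwrite("pics/c1.png",cv2.convertScaleAbs(cv2.hconcat(ims),alpha=1.7,beta=10))
E
```

```text
clock: 2.1
tool_pos: [0.453, 0.0331, 0.3867]
tool_rot: [179.9, -26.1, -15.6]
contact_force: [0.0, -1.0, 0.1]
width: 0.0001
grasp_force: 0.0
clock: 2.48
tool_pos: [0.4982, 0.0746, 0.3467]
tool_rot: [179.7, -25.6, -15.6]
contact_force: [-0.1, 0.3, 0.0]
width: 0.0001
grasp_force: 0.0
t 2.48 s 0.3329 lat -0.006 -0.0178 go tool [ 0.0063 -0.0179  0.0328] rot [0.22 0.37 0.12] Fa 0.09 [-0.1  0.3  0. ] w 0.0001 0.0
[353.40310921 160.91130463] [360.34793872 135.54484562]
[296.17748914 258.25440039] [299.59444483 282.51444723]
```

View pics/c1.png

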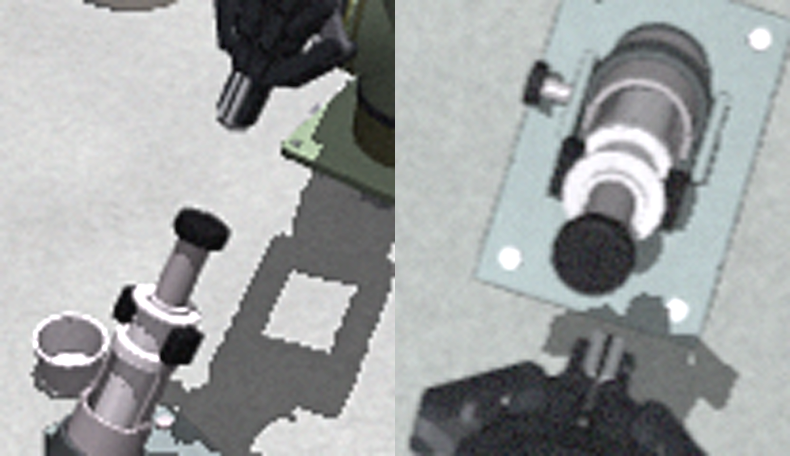

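The closed fingertips sit about 65 mm up the axis from the cap, slightly off to -y. Tip pixels are scene (362,136) and top (300,279), matching the reported TCP to about 2 px. I'll centre the tool and approach.

```bash
echo '[[0.0063,-0.0179,0.025,0.2,0.4,0.1,0],[0,0,0.02,0,0,0,0],[0,0,0,0,0,0,0]]' > rows.txt && python3 inch.py rows.txt; python3 -c "
from h import *
rep(.267)"
```

```text
clock: 2.95
tool_pos: [0.5276, 0.0836, 0.3114]
tool_rot: [-179.9, -26.2, -15.9]
contact_force: [-0.5, -0.1, -0.1]
width: 0.0002
grasp_force: 0.0
t 2.95 s 0.2898 lat 0.0018 -0.0012 go tool [-0.0019 -0.0012  0.0228] rot [-0.03 -0.25 -0.17] Fa 0.1 [-0.5 -0.1 -0.1] w 0.0002 0.0
```

```bash
echo '[[-0.0015,-0.001,0.01,0,-0.2,-0.2,0],[0,0,0.006,0,0,0,0],[0,0,0.004,0,0,0,0],[0,0,0.004,0,0,0,0],[0,0,0.003,0,0,0,0]]' > rows.txt && python3 inch.py rows.txt; python3 -c "
from h import *
rep(.25)"
```

```text
clock: 3.58
tool_pos: [0.5386, 0.0828, 0.2877]
tool_rot: [-179.9, -26.2, -15.6]
contact_force: [-7.0, 1.2, 8.2]
width: 0.0001
grasp_force: 5.4
t 3.58 s 0.2638 lat 0.0011 0.001 go tool [-0.0011  0.0011  0.0138] rot [-0.13 -0.16  0.07] Fa 10.42 [-7.   1.2  8.2] w 0.0001 5.4110242909519
```

```bash
echo '[[-0.0005,0,0.004,0,0,0,0],[0,0,0.004,0,0,0,0],[0,0,0.004,0,0,0,0],[0,0,0.004,0,0,0,0]]' > rows.txt && python3 inch.py rows.txt | grep -E 'clock|force'; python3 -c "
from h import *
rep(.21)"
```

```text
clock: 4.08
contact_force: [-8.9, 1.5, 11.1]
grasp_force: 6.6
t 4.08 s 0.2487 lat 0.0011 0.0011 go tool [-0.0012  0.0012  0.0387] rot [-0.16 -0.24  0.06] Fa 13.92 [-8.9  1.5 11.1] w -0.0003 6.631628307513893
```

```bash
echo '[[-0.001,0.001,0.004,0,0,0,0],[0,0,0.004,0,0,0,0],[0,0,0.004,0,0,0,0],[0,0,0.004,0,0,0,0],[0,0,0.004,0,0,0,0],[0,0,0.004,0,0,0,0],[0,0,0.004,0,0,0,0]]' > rows.txt && python3 inch.py rows.txt | grep -E 'clock|force'; python3 -c "
from h import *
rep(.206)"
```

```text
clock: 4.95
contact_force: [-7.6, 3.4, 11.4]
grasp_force: 6.6
t 4.95 s 0.2209 lat 0.0009 0.0009 go tool [-0.001   0.0009  0.0149] rot [-0.25 -0.33  0.05] Fa 13.84 [-7.6  3.4 11.4] w 0.0002 6.631787811638787
```

```bash
echo '[[0,0,0.004,0,0,0,0],[0,0,0.003,0,0,0,0],[0,0,0.002,0,0,0,0]]' > rows.txt && python3 inch.py rows.txt | grep -E 'clock|force'; python3 -c "
from h import *
rep(.206)"; echo '[[0,0,0.0015,0,0,0,0],[0,0,0.001,0,0,0,0]]' > rows.txt && python3 inch.py rows.txt | grep -E 'clock|force'; python3 -c "
from h import *
rep(.206)"
```

```text
clock: 5.32
contact_force: [-7.0, 2.2, 11.6]
grasp_force: 6.5
t 5.33 s 0.2118 lat 0.001 0.0009 go tool [-0.001   0.0009  0.0058] rot [-0.25 -0.33  0.06] Fa 13.63 [-7.   2.2 11.6] w 0.0001 6.547522555338219
clock: 5.58
contact_force: [-6.5, 2.8, 10.7]
grasp_force: 6.5
t 5.58 s 0.2094 lat 0.001 0.0009 go tool [-0.001   0.0009  0.0033] rot [-0.25 -0.33  0.06] Fa 12.68 [-6.5  2.8 10.7] w 0.0003 6.509284690255299
```

```bash
for i in 1 2; do echo '[[0,0,0.001,0,0,0,0],[0,0,0.001,0,0,0,0]]' > rows.txt && python3 inch.py rows.txt | grep -E 'contact'; python3 -c "
from h import *
rep(.206)"; done
```

```text
contact_force: [-6.8, 2.1, 11.2]
t 5.83 s 0.2074 lat 0.0009 0.0009 go tool [-0.001   0.0009  0.0014] rot [-0.25 -0.33  0.06] Fa 13.24 [-6.8  2.1 11.2] w 0.0001 6.510742352111265
contact_force: [-8.8, 2.5, 14.6]
t 6.08 s 0.2057 lat 0.001 0.001 go tool [-0.001   0.0009 -0.0003] rot [-0.25 -0.34  0.05] Fa 17.14 [-8.8  2.5 14.6] w 0.0002 8.42843912076205
```

```bash
echo '[[0,0,0.001,0,0,0,0],[0,0,0.0005,0,0,0,0],[0,0,0,0,0,0,0]]' > rows.txt && python3 inch.py rows.txt | grep -E 'contact'; python3 -c "
from h import *
rep(.206)"
```

```text
contact_force: [-11.6, 3.1, 16.3]
t 6.45 s 0.2047 lat 0.0011 0.001 go tool [-0.0011  0.0009 -0.0013] rot [-0.26 -0.35  0.03] Fa 19.89 [-11.6   3.1  16.3] w -0.0005 9.771795503329486
```

Core is home: the cap top works out to s=0.210 unloaded, which matches the geometry. I'll retract, open the fingers, and come down over the buttons.

```bash
echo '[[0,0,-0.01,0,0,0,0],[0,0,-0.04,0,0,0,0],[-0.001,0.001,-0.03,-0.2,-0.3,0,0.085],[0,0,0,0,0,0,0.085],[0,0,0,0,0,0,0.085],[0,0,0,0,0,0,0.085]]' > rows.txt && python3 inch.py rows.txt | grep -E 'contact|width'
python3 - <<'E'
from h import *
rep(.22)
ims=[]
for n,(u,v) in (("scene",(352,173)),("top",(300,245))):
    im=capture(n)[:,:,::-1]; cv2.imwrite(f"pics/{n}2.png",im); ims.append(cv2.resize(im[v-60:v+60,u-52:u+52],None,fx=3.8,fy=3.8,interpolation=2)); 
    for s in(.21,.177):
        print(n,proj(n,B+s*a)-[u-52,v-60], (proj(n,B+s*a+.034*y)-[u-52,v-60])*3.8,(proj(n,B+s*a-.034*y)-[u-52,v-60])*3.8)
cv2.imwrite("pics/c2.png",cv2.convertScaleAbs(cv2.hconcat(ims),alpha=1.7,beta=10))
E
```

```text
contact_force: [-0.4, 0.3, 0.5]
width: 0.0722
t 7.2 s 0.2804 lat -0.0027 -0.0014 go tool [ 0.0031 -0.0016  0.0604] rot [0.18 0.33 0.13] Fa 0.67 [-0.4  0.3  0.5] w 0.0722 0.0
scene [45.19662539 65.65614383] [201.60367406 275.51956057] [142.87223791 224.32276751]
scene [40.6147367  75.56353899] [183.50401172 313.45344168] [126.11459077 261.68337044]
top [52.94919933 59.84015524] [136.46643435 207.1427607 ] [266.01240899 247.66272774]
top [55.43945513 52.83954112] [148.26363957 181.28481304] [273.13654361 220.31455414]
```

View pics/c2.png

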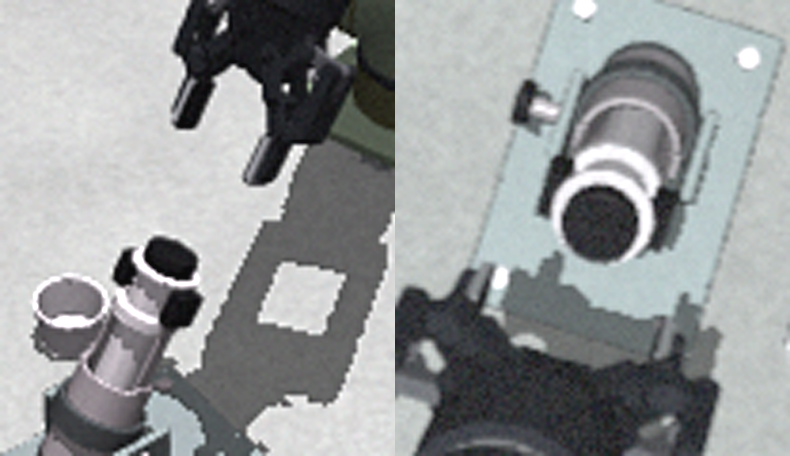

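The cap now lies on the head, and the open fingers are above it on either side of the axis. Buttons are at scene crop (180,307) and (125,268), and top crop (555,185) and (662,218). A quick check of the cap's centre will refine the lateral offset.

Run:
```python
from h import *
S=cv2.imread("pics/scene2.png");T=cv2.imread("pics/top2.png")
for n,im,p in(("scene",S,(345,181)),("top",T,(302,243))):
    c,s=blob(im,p,0,34,10); print(n,c,s,proj(n,B+.203*a))
    if n=="scene":us=c
X,_,_=tri(us,c);d=X-B;print(d@a,d@np.cross(y,a),d@y)
X0=B+.203*a
for q in plane("top",c,X0[2])-X0,plane("scene",us,X0[2])-X0: print((q@x).round(4),(q@y).round(4))
```

```text
scene [344.46788991 180.88073394] [338 176  14  11 109] [344.21460448 180.77956276]
top [301.46391753 243.18213058] [292 234  20  19 291] [301.49291863 243.31165002]
0.20293602109693296 -0.00011032027715768278 0.000381108462733426
0.0002 0.0001
-0.0003 0.0007
```

```bash
echo '[[0.003,-0.0016,0,0.2,0.3,0.1,0.085],[0,0,0.02,0,0,0,0.085],[0,0,0.02,0,0,0,0.085],[0,0,0,0,0,0,0.085]]' > rows.txt && python3 inch.py rows.txt | grep -E 'contact|width'; python3 -c "
from h import *
rep(.154)"
```

```text
contact_force: [-0.3, -0.1, 0.8]
width: 0.0852
t 7.8 s 0.2404 lat 0.0002 0.0002 go tool [-0.0001  0.0002  0.0864] rot [0.   0.07 0.02] Fa 0.86 [-0.3 -0.1  0.8] w 0.0852 0.0
```

```bash
echo '[[0,0,0.014,0,0,0,0.085],[0,0,0.014,0,0,0,0.085],[0,0,0.014,0,0,0,0.085],[0,0,0.014,0,0,0,0.085]]' > rows.txt && python3 inch.py rows.txt | grep -E 'contact|width'; echo '[[0,0,0.014,0,0,0,0.085],[0,0,0.01,0,0,0,0.085],[0,0,0.006,0,0,0,0.085],[0,0,0,0,0,0,0.085]]' > rows.txt && python3 inch.py rows.txt | grep -E 'contact|width'
python3 - <<'E'
from h import *
rep(.154)
ims=[]
for n,(u,v) in (("scene",(352,173)),("top",(300,245))):
    im=capture(n)[:,:,::-1]; ims.append(cv2.resize(im[v-60:v+60,u-52:u+52],None,fx=3.8,fy=3.8,interpolation=2))
cv2.imwrite("pics/c3.png",cv2.convertScaleAbs(cv2.hconcat(ims),alpha=1.7,beta=10))
E
```

```text
contact_force: [-0.5, 1.0, -0.1]
width: 0.0847
contact_force: [-0.6, 0.8, 0.0]
width: 0.085
t 8.8 s 0.1554 lat 0.0012 0.0007 go tool [-0.0013  0.0007  0.0014] rot [-0.08 -0.08  0.01] Fa 0.36 [-0.6  0.8  0. ] w 0.085 0.0
```

View pics/c3.png

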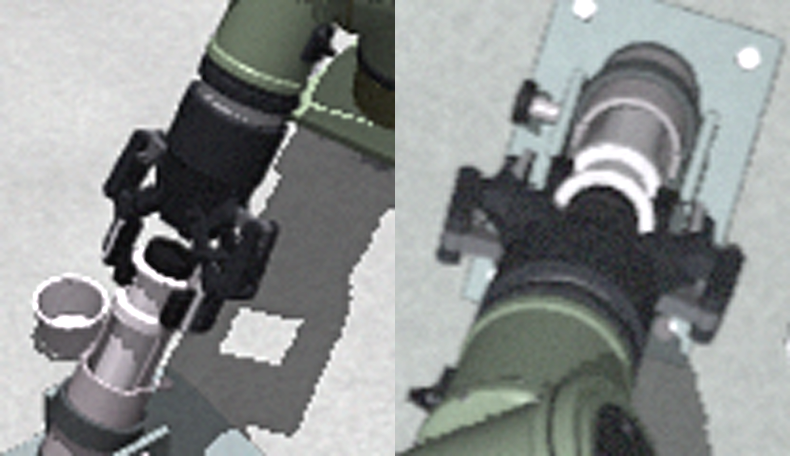

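The fingers straddle the buttons (scene crop (130,265) and (190,300)) with nothing touching. Next I squeeze.

```bash
echo '[[-0.0012,0.0007,0,0,0,0,0.04],[0,0,0,0,0,0,0.04],[0,0,0,0,0,0,0.04],[0,0,0,0,0,0,0.04]]' > rows.txt && python3 inch.py rows.txt 60 | grep -E 'contact|width|grasp'; python3 -c "
from h import *
rep(.154)"
```

```text
contact_force: [-5.5, 2.0, 6.3]
width: 0.0516
grasp_force: 61.6
t 9.4 s 0.1573 lat 0.0007 0.0004 go tool [-0.0007  0.0004  0.0033] rot [-0.16 -0.2  -0.01] Fa 8.2 [-5.5  2.   6.3] w 0.0516 61.6031813621521
```

```bash
echo '[[0,0,0.002,0,0,0,0.04],[0,0,0.002,0,0,0,0.04],[0,0,0.001,0,0,0,0.04]]' > rows.txt && python3 inch.py rows.txt | grep -E 'contact|width|grasp'; python3 -c "
from h import *
rep(.103)"
```

```text
contact_force: [-5.6, 2.0, 7.9]
width: 0.0517
grasp_force: 62.0
t 9.78 s 0.1524 lat 0.0007 0.0004 go tool [-0.0009  0.0006  0.0493] rot [-0.16 -0.2  -0.02] Fa 9.69 [-5.6  2.   7.9] w 0.0517 61.96584105491638
```

```bash
echo '[[0,0,0.003,0,0,0,0.04],[0,0,0.003,0,0,0,0.04]]' > rows.txt && python3 inch.py rows.txt | grep -E 'contact|width|grasp'
python3 - <<'E'
from h import *
rep(.103)
im=capture("scene")[:,:,::-1]; cv2.imwrite("pics/scene4.png",im)
u,v=352,173; o=cv2.imread("pics/scene2.png")
cv2.imwrite("pics/c4.png",cv2.convertScaleAbs(cv2.hconcat([cv2.resize(q[v-60:v+60,u-52:u+52],None,fx=3.8,fy=3.8,interpolation=2) for q in(o,im)]),alpha=1.7,beta=10))
E
```

```text
contact_force: [-5.8, 2.4, 8.6]
width: 0.0517
grasp_force: 62.0
t 10.03 s 0.1464 lat 0.0007 0.0005 go tool [-0.0009  0.0006  0.0434] rot [-0.16 -0.21 -0.02] Fa 10.48 [-5.8  2.4  8.6] w 0.0517 61.996951550245285
```

View pics/c4.png

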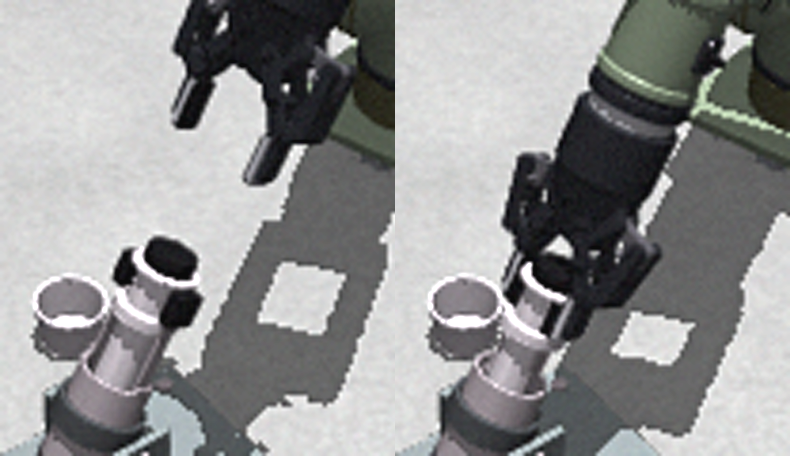

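The head has come down (lower flange at crop row 308, now about 335) while the barrel has barely sunk, so the sleeve is moving. I keep pushing.

```bash
echo '[[0,0,0.004,0,0,0,0.04],[0,0,0.004,0,0,0,0.04],[0,0,0.004,0,0,0,0.04],[0,0,0.004,0,0,0,0.04]]' > rows.txt && python3 inch.py rows.txt | grep -E 'contact|grasp'; python3 -c "
from h import *
rep(.103)"; echo '[[-0.0005,0.0005,0.004,0,0,0,0.04],[0,0,0.004,0,0,0,0.04],[0,0,0.004,0,0,0,0.04]]' > rows.txt && python3 inch.py rows.txt | grep -E 'contact|grasp'; python3 -c "
from h import *
rep(.103)"
```

```text
contact_force: [-5.6, 1.5, 8.5]
grasp_force: 62.0
t 10.57 s 0.1303 lat 0.0007 0.0005 go tool [-0.0008  0.0005  0.0273] rot [-0.16 -0.2  -0.01] Fa 10.2 [-5.6  1.5  8.5] w 0.052 61.9876192510128
contact_force: [-6.2, 3.2, 8.7]
grasp_force: 62.0
t 10.95 s 0.1184 lat 0.0007 0.0004 go tool [-0.0008  0.0005  0.0154] rot [-0.2  -0.26 -0.02] Fa 10.86 [-6.2  3.2  8.7] w 0.052 61.99111595749855
```

```bash
echo '[[0,0,0.003,0,0,0,0.04],[0,0,0.003,0,0,0,0.04],[0,0,0.002,0,0,0,0.04]]' > rows.txt && python3 inch.py rows.txt | grep -E 'contact|grasp'; python3 -c "
from h import *
rep(.103)"; echo '[[0,0,0.001,0,0,0,0.04],[0,0,0.001,0,0,0,0.04]]' > rows.txt && python3 inch.py rows.txt | grep -E 'contact|grasp'; python3 -c "
from h import *
rep(.103)"
```

```text
contact_force: [-5.7, 3.4, 9.0]
grasp_force: 61.9
t 11.32 s 0.1103 lat 0.0007 0.0004 go tool [-0.0007  0.0004  0.0073] rot [-0.2  -0.25 -0.01] Fa 10.93 [-5.7  3.4  9. ] w 0.0519 61.94134399294853
contact_force: [-4.5, 3.2, 8.4]
grasp_force: 61.9
t 11.57 s 0.1084 lat 0.0007 0.0004 go tool [-0.0007  0.0004  0.0054] rot [-0.2  -0.25 -0.01] Fa 9.88 [-4.5  3.2  8.4] w 0.0515 61.91300868988037
```

```bash
for i in 1 2; do echo '[[0,0,0.001,0,0,0,0.04]]' > rows.txt && python3 inch.py rows.txt | grep -E 'grasp'; python3 -c "
from h import *
rep(.103)";done
```

```text
grasp_force: 62.4
t 11.7 s 0.1075 lat 0.0007 0.0004 go tool [-0.0007  0.0004  0.0045] rot [-0.2  -0.25 -0.01] Fa 12.69 [-6.8  3.6 10.4] w 0.0514 62.35250115394592
grasp_force: 62.9
t 11.82 s 0.1067 lat 0.0007 0.0004 go tool [-0.0008  0.0004  0.0037] rot [-0.2  -0.26 -0.02] Fa 15.6 [-8.8  4.2 12.7] w 0.0512 62.89216339588165
```

```bash
echo '[[0,0,0.001,0,0,0,0.04],[0,0,0.001,0,0,0,0.04],[0,0,0,0,0,0,0.04]]' > rows.txt && python3 inch.py rows.txt | grep -E 'grasp'; python3 -c "
from h import *
rep(.103)"
```

```text
grasp_force: 63.8
t 12.2 s 0.1054 lat 0.0008 0.0004 go tool [-0.0008  0.0004  0.0024] rot [-0.2  -0.28 -0.03] Fa 19.0 [-10.3   4.8  15.7] w 0.0521 63.8395656645298
```

```bash
echo '[[0,0,-0.002,0,0,0,0.04],[0,0,-0.002,0,0,0,0.04]]' > rows.txt && python3 inch.py rows.txt | grep -E 'contact'; echo '[[0,0,0,0,0,0,0.085],[0,0,0,0,0,0,0.085],[0,0,0,0,0,0,0.085]]' > rows.txt && python3 inch.py rows.txt | grep -E 'contact|width'; python3 -c "
from h import *
rep(.103)"
```

```text
contact_force: [-2.8, 3.5, 6.0]
contact_force: [-0.8, -0.0, 0.6]
width: 0.0851
t 12.82 s 0.1065 lat -0.0004 -0.0005 go tool [ 0.0004 -0.0005  0.0035] rot [-0.08 -0.08  0.01] Fa 0.83 [-0.8 -0.   0.6] w 0.0851 0.0
```

```bash
echo '[[0,0,-0.015,0,0,0,0.085],[0,0,-0.02,0,0,0,0.085],[0,0,-0.02,0,0,0,0.085],[0,0,-0.03,0,0,0,0.085],[0,0,-0.025,0,0,0,0],[0,0,0,0,0,0,0],[0,0,0,0,0,0,0],[0,0,0,0,0,0,0]]' > rows.txt && python3 inch.py rows.txt | grep -E 'contact|width'
python3 - <<'E'
from h import *
rep(.16)
ims=[]
for n,(u,v) in (("scene",(345,185)),("top",(303,235))):
    im=capture(n)[:,:,::-1]; cv2.imwrite(f"pics/{n}5.png",im); ims.append(cv2.resize(im[v-60:v+60,u-52:u+52],None,fx=3.8,fy=3.8,interpolation=2)); print(proj(n,B+.153*a),proj(n,B+.160*a))
cv2.imwrite("pics/c5.png",cv2.convertScaleAbs(cv2.hconcat(ims),alpha=1.7,beta=10))
E
```

```text
contact_force: [-0.1, 0.2, -0.3]
width: 0.0119
t 13.82 s 0.2157 lat -0.0012 -0.0009 go tool [ 0.0012 -0.0008  0.0557] rot [-0.04  0.01  0.02] Fa -0.18 [-0.1  0.2 -0.3] w 0.0119 0.0
[337.35692012 195.6078996 ] [338.30076627 193.56702576]
[305.14038089 233.05789383] [304.65334577 234.42704833]
```

View pics/c5.png

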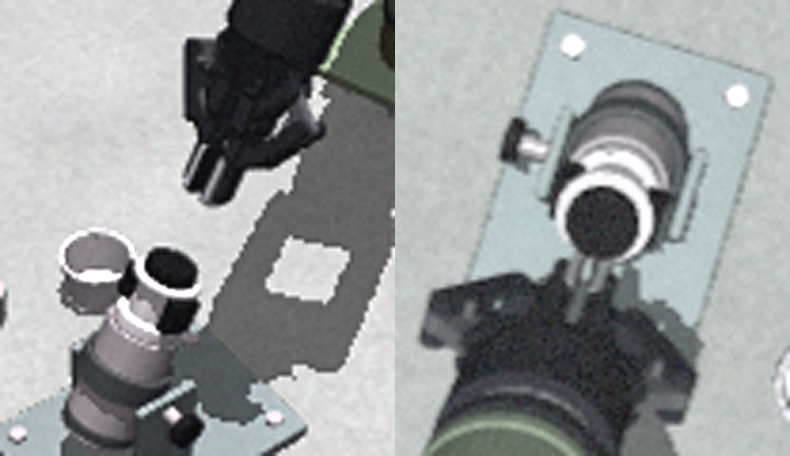

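The cap is at scene (337.7,195.5), against a prediction of (337.4,195.6) for fully home. I'll do one gentle press on the cap, below 22 N, to make sure.

```bash
echo '[[0.001,-0.0008,0.02,0,0,0,0],[0,0,0.02,0,0,0,0],[0,0,0.008,0,0,0,0],[0,0,0.004,0,0,0,0],[0,0,0.003,0,0,0,0]]' > rows.txt && python3 inch.py rows.txt | grep -E 'width'; python3 -c "
from h import *
rep(.155)";echo '[[0,0,0.001,0,0,0,0],[0,0,0.001,0,0,0,0]]' > rows.txt && python3 inch.py rows.txt | grep -E 'width'; python3 -c "
from h import *
rep(.155)"
```

```text
width: 0.0001
t 14.55 s 0.1619 lat 0.001 0.0004 go tool [-0.001   0.0005  0.0069] rot [-0.12 -0.14 -0.  ] Fa -0.29 [ 0.4 -0.3 -0.1] w 0.0001 0.0
width: -0.0002
t 14.8 s 0.1602 lat 0.001 0.0005 go tool [-0.001   0.0005  0.0052] rot [-0.13 -0.15  0.  ] Fa 3.83 [-2.6  0.3  3. ] w -0.0002 1.5029805417725584
```

```bash
for i in 1 2; do echo '[[0,0,0.0015,0,0,0,0],[0,0,0.0015,0,0,0,0]]' > rows.txt && python3 inch.py rows.txt | grep -E 'width'; python3 -c "
from h import *
rep(.155)";done
```

```text
width: 0.0002
t 15.05 s 0.1578 lat 0.0011 0.0005 go tool [-0.0011  0.0005  0.0028] rot [-0.13 -0.17 -0.02] Fa 11.3 [-6.6  1.4  9.3] w 0.0002 5.702872460824437
width: -0.0
t 15.3 s 0.1557 lat 0.0011 0.0005 go tool [-0.0011  0.0005  0.0007] rot [-0.14 -0.18 -0.04] Fa 18.94 [-11.1   2.3  15.6] w -0.0 9.367972291074693
```

```bash
echo '[[0,0,0.001,0,0,0,0],[0,0,0.0005,0,0,0,0],[0,0,0,0,0,0,0]]' > rows.txt && python3 inch.py rows.txt | grep -E 'width'; python3 -c "
from h import *
rep(.155)"
```

```text
width: -0.0001
t 15.68 s 0.1549 lat 0.0012 0.0005 go tool [-0.0012  0.0005 -0.0002] rot [-0.15 -0.21 -0.06] Fa 21.16 [-13.5   3.1  16.8] w -0.0001 10.54895667009987
```

```bash
echo '[[0,0,-0.01,0,0,0,0],[0,0,-0.03,0,0,0,0],[0,0,-0.04,0,0,0,0],[0,0,-0.04,0,0,0,0],[0,0,0,0,0,0,0],[0,0,0,0,0,0,0]]' > rows.txt && python3 inch.py rows.txt | grep -E 'contact|clock'
python3 - <<'E'
from h import *
im=capture("scene")[:,:,::-1]; cv2.imwrite("pics/scene6.png",im)
c,s=blob(im,(337,195),0,34,9); print(c,s,proj("scene",B+.153*a))
t=capture("top")[:,:,::-1]; o=cv2.imread("pics/top0.png")
print([int(cv2.absdiff(t,o)[v-24:v+25,u-24:u+25].max(2).__gt__(60).sum()) for u,v in((214,193),(392,238),(365,277))])
print(ctrl.job_done())
E
```

```text
clock: 16.42
contact_force: [-0.4, -0.6, 0.2]
[337.55660377 195.3490566 ] [331 190  14  11 106] [337.35692012 195.6078996 ]
[0, 0, 0]
the job is handed in; nothing more can be done
None
```

The sampler is put away short and handed in at about 16.5 s. The inner tube went home first, then the latched middle tube; push force read 21 N at most, the gripper was clear at the end, and the jar, tin and weight show no change in the top view.

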